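# Unclamp a graphics module and hold it up to the inspection camera

### The job

Wind the board clamp's handwheel anticlockwise until its sliding rail is fully back against the stop collars, then lift out the green module with the finned heatsink. Hold it in front of the inspection camera for a look at its solder side: underside square on to the lens, centred on the lens, 90 mm off the lens face, with the board's long edges parallel to the camera's tilt axis. Finish while still holding it there, steady, and do not let the module touch the bench or the camera, nor disturb the camera or the other things on the bench.

Things in the scene. Friction and masses are not known exactly. Their poses are not given: they have to be found in the camera images.
- clamp: Board clamp, fixed to the bench: dark base plate 180 (x) x 250 (y) mm, guide rods along y. Origin: underside centre. Fixed rail at the -y end, handwheel at the +y end, between them a sliding rail that opens towards +y. Rails run along x, tops at most 63 mm high; the sliding rail's dark lip reaches 5 mm over the module's edge, 2 mm above the board, and blocks lifting until wound back.
- clamp_rail (a joint): Sliding rail, m: 0 = clamping the module, 0.034 = against the black stop collars on the rods, where it stops dead. Geared to the handwheel by rack and pinion, 6 mm per radian: 5.67 rad (0.90 turn) from clamped to stop. May start up to 2 mm open. Stays where it is left.
- wheel_axis (a point): Point on the handwheel's vertical axis at the crank knob's middle height, 121 mm above the bench, 70 mm to the +y side of the clamp's origin. Black wheel 93 mm in diameter, top of rim 98 mm and of hub 101 mm above the bench. Anticlockwise from above opens the rail (about 1 N at the knob).
- crank_knob (a point): Centre of the handwheel's upright crank knob: red, 18 mm in diameter, from 101 to 141 mm above the bench, 38 mm from the wheel axis; it spins freely on its own pin, so a gripper can hold it and go round without turning.
- module: Graphics module, 100 to 160 g: green board 90 (x) x 60 (y) x 2 mm, aluminium heatsink 40 x 40 mm at its centre, 30 mm tall above the board; 25 mm of board with only low chips (under 1.5 mm) beside it along x. Origin: centre of the underside (solder side), z up. Starts level, 55 mm above the bench, axes parallel to the clamp's, 70 mm to the -y side of its origin and up to 20 mm off in x.
- heatsink_top (a point): Centre of the heatsink's top, 32 mm above the module's origin along its z.
- camera_stand: Base of the inspection camera, fixed to the bench: dark plate 130 x 130 x 12 mm, two aluminium cheeks 89 mm tall (88 mm across their knobs) holding the camera on a level tilt axis along the stand's y, 75 mm above the bench. Origin: underside centre. The camera looks up and leans towards the stand's -x side (roughly towards the robot).
- lens (a point): Centre of the camera's lens face, in a round ring light 72 mm in diameter, 58 mm from the tilt axis. Its z axis points out along the line of sight, which looks upward, 15 to 35 degrees from vertical; its y axis is parallel to the tilt axis (level).
- focus (a point): Point in the air where the centre of the board's underside must be: on the line of sight, 90 mm in front of the lens face. Same axes as the lens: z along the line of sight away from the lens, y level and parallel to the tilt axis.
- flux_jar: Orange jar, 44 mm in diameter, 45 mm tall; stays where it is. Origin: centre of its underside.
- tape_roll: Amber tape roll lying flat, 68 mm in diameter, 18 mm tall; stays where it is. Origin: centre of its underside.
- driver: Screwdriver with a red handle, 170 mm long, lying on the bench; stays where it is. Its x axis runs along it.
- solder_reel: Grey solder reel, 54 mm in diameter, 44 mm tall, standing on its flange; stays where it is. Origin: centre of its underside.
- ipa_bottle: White bottle, 56 mm in diameter, 120 mm tall; stays where it is. Origin: centre of its underside.
- brush: Cleaning brush, 160 mm long, lying on the bench; stays where it is. Its x axis runs along it.
- spare_heatsink: Spare loose heatsink 38 x 38 x 20 mm, lying on the bench, not the one to pick; stays where it is. Origin: centre of its underside.
Not all that is in view belongs to the job. Leave any blue, brown or orange look-alike of the module alone.

How it is judged:
By the outcome, as a careful person would: the job done as asked, in the order asked, and still so for the second after the job is handed in, while the arm keeps its last pose, push and grip.
It also fails if it takes over 64 s, if anything falls off the work surface, if the arm or the gripper's body presses on something with over 40 N, if the wrist force passes 120 N, or if a joint passes its speed limit or range.

### The arm

A 7-joint arm with a two-finger parallel gripper is mounted at the origin on the work surface. World frame = base frame: x ahead of the robot, y to its left, z up, the work surface at z = 0. Lengths are in mm, angles in rad, forces in N, time in s.
With the tool pointing down it reaches from about 400 to 875 mm from the base axis. Payload 4.4 kg.
Tool frame: the origin (TCP) lies at the very end of the fingers, on their centre line; the grasp point (between the pads) lies 19 mm behind it; z points along the fingers, y is the direction in which the jaws open and shut (so a half turn about z gives the same grasp; the last joint's range is limited). The gripper opens to 85 mm and grips with 20 to 120 N. Pads are 22 mm wide; open, the fingers measure 114 mm over their backs; the gripper's body (76 mm by 85 mm) begins 54 mm behind the grasp point. The pads swing forward as they close: fully open they stand 13 mm farther back than shut.
Start: joints at [-1.38, 0.628, 0.038, 1.517, -0.027, 0.996, -0.02], TCP at [165.066, 628.706, 231.313] pointing down, gripper open.
Joint ranges: [-3.06, 3.06], [-0.37, 2.12], [-1.25, 1.32], [0.18, 2.47], [-1.1, 4.24], [0.23, 1.98], [-2.94, 2.94]. Speed limits (rad/s): [2.57, 2.57, 3.14, 3.14, 3.14, 3.14, 3.14].

### API

Orientations are given as [roll, pitch, yaw] about the fixed x, y, z axes, in that order (R = Rz(yaw) Ry(pitch) Rx(roll)).
In Python, from cell import ctrl gives the robot as it stands.
- The arm moves only by the shell command python3 -m crank 'ROWS' [OPENING]. ROWS is JSON, a list that holds one entry, the list of rows, each a list of 6 numbers: the shift along the tool's x, y, z in units of 30 mm (1.0 is 30 mm), then the turn, a rotation vector about the tool's x, y, z in units of 6 degrees (1.0 is 6 degrees). In form: [[[tx, ty, tz, rx, ry, rz], ...]]. A call has 1 to 12 rows; each row shifts and turns the pose as measured when the row begins, along the tool's axes as they then stand; what a row does not reach is not made up. A row lasts 1/12 s, in which the tool goes at most 41.7 mm and 7.16 degrees, less where a joint would pass 70% of its speed; a pose out of reach is approached as far as the arm can. A call is refused whole if a number of a shift passes 1 or a number of a turn 1, either way. A call with a gripper value outside its range is refused whole. OPENING is the gripper command: -1 is fully open, 1 is shut, values between are in proportion, set as the call begins (- or left out, the last holds). The fingers move at their own pace and stop on an object; the grip force is fixed at half the most. Time passes only in rows, so rows that do not move let the fingers close. It gives the time, the measured TCP pose, the force and the opening at its end, in the units of the state.
- ctrl.read_state(): the state, without advancing time (a new reading comes with each control period).
- ctrl.get_image(name): name is "scene" or "top" or "wrist"; returns a dict with "color" (480x640x3 uint8, red, green, blue), "depth" (480x640 float32, mm along the optical axis (not along the pixel's ray), 0 where there is no reading), "camera_matrix" (3x3 intrinsics, pixels), "k1" (the pictures are not rectified: a ray, as slopes to the right and down, at radius r is drawn at 1 + k1 r^2 times it, then the intrinsics apply), "R" (3x3) and "t" (3): a world point X has camera coordinates R X + t. Camera axes: x right, y down, z forward; pixel columns grow to the right and rows downward; lengths in mm; the calibration is good to about 2 mm. A picture is of the moment at which its call begins.
- ctrl.finish_job(): hands the job in, once; it reports no verdict.
Trained networks look in a picture, given as the dict that the camera call returned (one of the last four; its "shot" number tells which), for a name from the list of things; names that differ only in an ending like _2 or _b are one class to them, and where a whole thing is asked for, a point or a joint stands for the part that bears it (a point fixed in the world has none). Each returns a list of dicts, best first, with "conf" (0 to 1); they miss things now and then, are a little off and sometimes report something else, mostly with a low value. They report only what shows in the picture. A call takes as long as a camera call. They do not tell look-alikes from the thing itself.
- ctrl.search_frame(query, picture): "extent" ([centre column, centre row, width, height] in pixels, round what is visible of it).
The state is a dict: "clock": time; "qpos": joint angles; "qd": joint speeds; "tau": joint torques, N m; "eef_pos": TCP position; "tool_rot": TCP orientation; "force": force on the tool from outside, world axes, zero at the start; "torque": the same for the moment, N m; "width": finger opening in mm.
Only numpy, scipy, OpenCV 4.12 (cv2) and the standard library are available. Lean on these libraries where they do the work, as an engineer would, in place of code of your own. Each camera call takes 0.05 s, during which the arm holds its last target. There are 200 camera calls.

## Working session

There is one attempt and no reset: what is moved stays moved. The work goes in short steps, Python scripts to look and compute and a shell command to move; the robot and the scene stay as the last step left them, time stands still between calls to the robot, and variables do not carry over. Pictures are saved under pics/ and viewed, about 8 in all and at most 12, crops included, and the job is handed in when it is done.

```bash
mkdir -p pics; ls; cat > h.py <<'E'
import numpy as np, cv2, json
from scipy.spatial.transform import Rotation as Ro
from cell import ctrl
def snap(n,f=None):
    p=ctrl.get_image(n)
    if f: cv2.imwrite('pics/'+f,p['color'][:,:,::-1])
    return p
def rays(p,uv):
    K=p['camera_matrix'];k1=p['k1']
    uv=np.atleast_2d(np.asarray(uv,float))
    d=np.stack([(uv[:,0]-K[0][2])/K[0][0],(uv[:,1]-K[1][2])/K[1][1]],1)
    s=d.copy()
    for _ in range(20): s=d/(1+k1*(s**2).sum(1,keepdims=True))
    return np.c_[s,np.ones(len(s))]
def deproj(p,uv,z=None):   # by depth
    uv=np.atleast_2d(np.asarray(uv,float)); r=rays(p,uv)
    if z is None: z=p['depth'][uv[:,1].round().astype(int),uv[:,0].round().astype(int)]
    c=r*np.reshape(z,(-1,1))
    return (c-np.asarray(p['t']))@np.asarray(p['R'])
def plane(p,uv,h):  # at world height h
    r=rays(p,uv)@np.asarray(p['R']); o=-np.asarray(p['R']).T@np.asarray(p['t'])
    return o+r*((h-o[2])/r[:,2])[:,None]
def cloud(p):
    v,u=np.mgrid[0:480,0:640]; uv=np.c_[u.ravel(),v.ravel()]
    P=deproj(p,uv); P[p['depth'].ravel()==0]=np.nan
    return P.reshape(480,640,3)
def proj(p,X):
    c=np.asarray(p['R'])@np.asarray(X,float)+np.asarray(p['t']); s=c[:2]/c[2]; s=s*(1+p['k1']*(s@s))
    K=p['camera_matrix']; return [K[0][0]*s[0]+K[0][2],K[1][1]*s[1]+K[1][2]]
E
python3 - <<'E'
from h import *
s=ctrl.read_state();print({k:np.round(v,3).tolist() for k,v in s.items()})
for n in('top','scene'):
    p=snap(n,n+'1.png');print(n,np.round(p['t'],0),np.round(p['R'],2).tolist(),p['camera_matrix'][0][0],p['k1'])
    for q in('clamp','clamp_rail','crank_knob','wheel_axis','module','heatsink_top','camera_stand','lens','flux_jar','ipa_bottle','tape_roll','solder_reel','spare_heatsink','driver','brush'):
        for d in ctrl.search_frame(q,p)[:3]:
            e=d['extent']; X=deproj(p,[e[:2]])[0]
            print(q,round(d['conf'],2),np.round(e).tolist(),np.round(X).tolist())
E
```

```text
pics
{'clock': 0.0, 'qpos': [-1.38, 0.629, 0.038, 1.518, -0.027, 0.996, -0.02], 'qd': [-0.0, 0.001, 0.0, -0.0, -0.001, 0.0, 0.002], 'tau': [-0.001, -56.339, 1.226, -19.343, 0.011, 0.011, 0.0], 'eef_pos': [164.893, 628.123, 230.414], 'tool_rot': [-3.14, 0.0, 2.885], 'force': [0.013, -0.388, 0.779], 'torque': [0.074, 0.001, -0.013], 'width': 85.258}
top [  14.  500. 1719.] [[0.0, -1.0, -0.01], [-1.0, -0.0, -0.09], [0.09, 0.01, -1.0]] 617.2278692115527 0.04558317018841589
clamp 0.77 [250.0, 208.0, 93.0, 72.0] [556.0, 178.0, 14.0]
clamp_rail 0.71 [248.0, 208.0, 35.0, 66.0] [558.0, 184.0, 10.0]
wheel_axis 0.79 [251.0, 205.0, 93.0, 71.0] [565.0, 174.0, 13.0]
module 0.93 [275.0, 202.0, 24.0, 35.0] [568.0, 103.0, 64.0]
module 0.93 [190.0, 144.0, 35.0, 35.0] [736.0, 348.0, 31.0]
module 0.62 [211.0, 338.0, 34.0, 29.0] [192.0, 283.0, 4.0]
heatsink_top 0.95 [190.0, 144.0, 32.0, 33.0] [737.0, 349.0, 31.0]
heatsink_top 0.95 [434.0, 213.0, 35.0, 37.0] [543.0, -343.0, 11.0]
heatsink_top 0.85 [274.0, 205.0, 26.0, 33.0] [558.0, 106.0, 85.0]
camera_stand 0.73 [366.0, 209.0, 53.0, 49.0] [540.0, -139.0, 
[... 1784 characters left out ...]
, 90.0]
lens 0.27 [350.0, 363.0, 26.0, 26.0] [745.0, 138.0, 0.0]
flux_jar 0.55 [169.0, 234.0, 20.0, 35.0] [469.0, -493.0, 24.0]
ipa_bottle 0.82 [148.0, 246.0, 22.0, 41.0] [605.0, -465.0, 79.0]
ipa_bottle 0.37 [270.0, 261.0, 28.0, 46.0] [552.0, -135.0, 81.0]
tape_roll 0.62 [349.0, 364.0, 31.0, 27.0] [747.0, 137.0, -0.0]
solder_reel 0.75 [499.0, 345.0, 24.0, 22.0] [608.0, 455.0, 33.0]
solder_reel 0.33 [148.0, 249.0, 22.0, 45.0] [609.0, -465.0, 71.0]
spare_heatsink 0.67 [524.0, 304.0, 19.0, 17.0] [425.0, 503.0, 22.0]
driver 0.73 [231.0, 339.0, 41.0, 45.0] [786.0, -137.0, 21.0]
driver 0.52 [362.0, 293.0, 30.0, 32.0] [579.0, 115.0, 70.0]
brush 0.88 [168.0, 234.0, 23.0, 32.0] [468.0, -498.0, 21.0]
```

```bash
python3 - <<'E'
import cv2
a=cv2.imread('pics/top1.png')[110:310,190:420]
b=cv2.imread('pics/scene1.png')[200:380,225:475]
a=cv2.resize(a,None,fx=1.7*2*.95,fy=1.7*2*.95)[:600]; print(a.shape)
cv2.imwrite('pics/a1.png',a); cv2.imwrite('pics/b1.png',cv2.resize(b,None,fx=3.2,fy=3.2))
E
```

```text
(600, 743, 3)
```

View pics/a1.png

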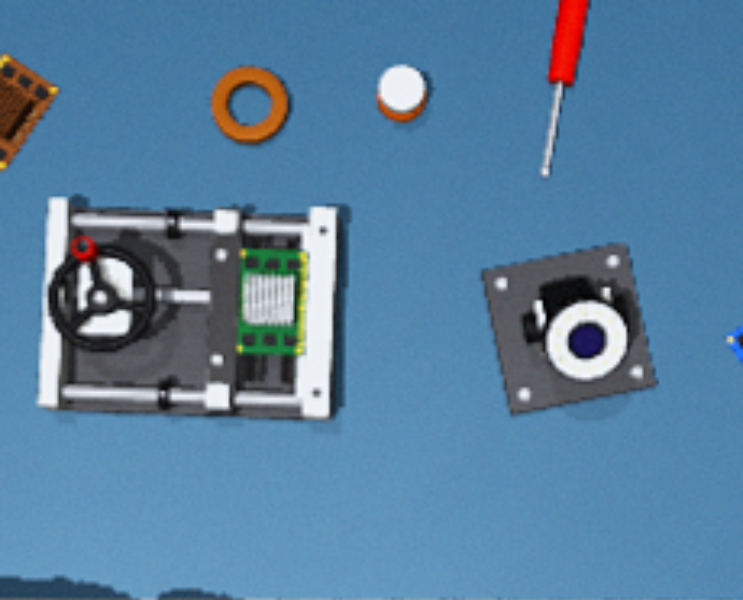

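View pics/b1.png

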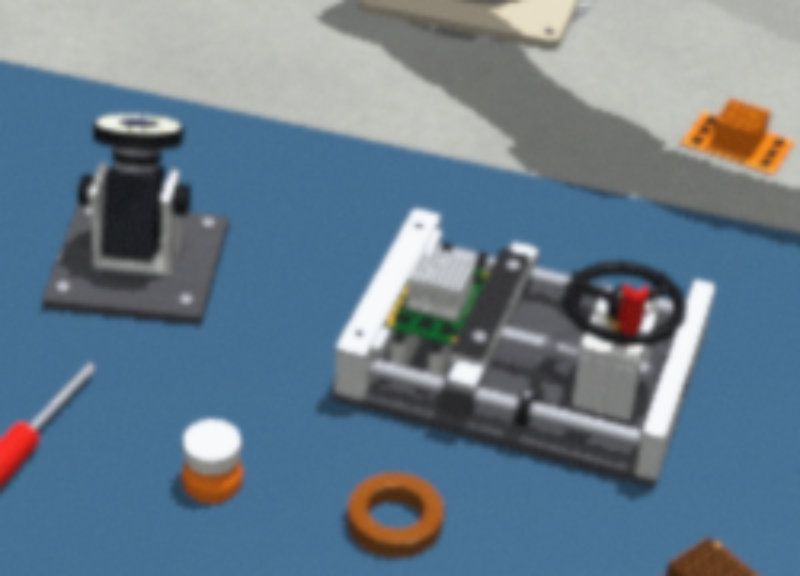

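The top view shows the clamp at crop (190,305), with the knob at (83,245) up-left of the hub (102,297), the lip over the green module at (270,300), and the stops at (170,220). The stand is at (570,327) with the ring at (586,341). The scene view agrees. Next I work out positions.

```bash
python3 - <<'E'
from h import *
p=snap('top'); f=lambda u,v:(190+u/3.23,110+v/3.23)
C=cloud(p)
for n,(u,v),h in (('knob',(83,245),141),('hub',(102,297),101),('hs',(270,300),87),('railA',(311,207),63),('railB',(302,415),63),('endA',(50,198),63),('endB',(38,405),63),
 ('s1',(483,270),12),('s2',(626,242),12),('s3',(656,384),12),('s4',(512,413),12),('ring',(587,341),128)):
    uv=f(u,v); print(n,np.round(plane(p,[uv],h)[0],1),np.round(deproj(p,[uv])[0],0))
u,v=f(587,341); P=C[int(v)-14:int(v)+15,int(u)-14:int(u)+15].reshape(-1,3); P=P[P[:,2]>110]
c=P.mean(0);w,V=np.linalg.eigh(np.cov((P-c).T));print('ring',len(P),c,V[:,0],w)
p=snap('wrist','w1.png'); s=ctrl.read_state()
Rt=Ro.from_euler('xyz',s['tool_rot']).as_matrix(); R=np.asarray(p['R']); o=-R.T@np.asarray(p['t'])
print('wrist cam in tool',Rt.T@(o-s['eef_pos']),(R@Rt).round(3),p['camera_matrix'][0][0],p['k1'])
E
```

```text
knob [600.2 256.4 141. ] [608. 264.  93.]
hub [562.6 246.1 101. ] [562. 245. 107.]
hs [562.2 106.5  87. ] [562. 107.  87.]
railA [645.8  73.4  63. ] [647.  74.  57.]
railB [466.8  80.   63. ] [470.  82.  16.]
endA [653.  297.5  63. ] [666. 310.  -7.]
endB [474.8 304.7  63. ] [480. 317.  -4.]
s1 [598.9 -76.5  12. ] [599. -77.   9.]
s2 [ 624.  -202.5   12. ] [ 626. -204.   -0.]
s3 [ 498.4 -227.8   12. ] [ 499. -229.   -1.]
s4 [ 472.6 -101.7   12. ] [ 473. -102.    6.]
ring [ 523.7 -156.3  128. ] [ 524. -156.  129.]
ring 567 [ 528.45401244 -154.24993472  129.06079019] [-0.37424634 -0.06843525  0.92480068] [ 15.83473692 326.36158714 344.08555281]
wrist cam in tool [  83.38938184   -1.19022799 -142.59214976] [[-0.     1.     0.   ]
 [-0.947 -0.    -0.32 ]
 [-0.32  -0.001  0.947]] 374.2064997903809 -0.05990610635961327
```

```bash
cat > go.py <<'E'
# prints the shift (30 mm units) and turn (6 deg units) in tool axes to the wanted TCP pose: go.py x y z r p y(deg)
import sys; from h import *
a=[float(v) for v in sys.argv[1:]]; s=ctrl.read_state(); Rt=Ro.from_euler('xyz',s['tool_rot'])
print('t',(Rt.inv().apply(np.array(a[:3])-s['eef_pos'])/30).round(2),'r',((Rt.inv()*Ro.from_euler('xyz',a[3:],degrees=True)).as_rotvec(degrees=True)/6).round(2),
 'q',np.round(s['qpos'],2),'F',np.round(s['force'],1),'tcp',np.round(s['eef_pos'],1),'w',s['width'],'t',s['clock'])
E
python3 -m crank '[[[0,0,0,0,0,1],[0,0,0,0,0,1],[0,0,0,0,0,1],[0,0,0,0,0,1],[0,0,0,0,0,1],[0,0,0,0,0,1],[0,0,0,0,0,1],[0,0,0,0,0,1],[0,0,0,0,0,1],[0,0,0,0,0,1],[0,0,0,0,0,1],[0,0,0,0,0,1]]]' -1
python3 go.py 560 187 217 180 0 88
```

```text
clock: 2.7
eef_pos: [164.6, 629.0, 231.7]
tool_rot: [-3.14, -0.001, 1.569]
force: [-0.2, 0.2, -0.4]
width: 85.0
t [-14.71  13.21   0.45] r [-0.02 -0.01  0.32] q [-1.59  0.66  0.4   1.52 -0.29  1.02 -1.11] F [-0.2  0.2 -0.4] tcp [164.6 629.  231.7] w 84.95040946397805 t 2.7
```

```bash
python3 -m crank '[[[-0.95,0.85,0.03,0,0,0],[-0.95,0.85,0.03,0,0,0],[-0.95,0.85,0.03,0,0,0],[-0.95,0.85,0.03,0,0,0],[-0.95,0.85,0.03,0,0,0],[-0.95,0.85,0.03,0,0,0],[-0.95,0.85,0.03,0,0,0],[-0.95,0.85,0.03,0,0,0],[-0.95,0.85,0.03,0,0,0],[-0.95,0.85,0.03,0,0,0],[-0.95,0.85,0.03,0,0,0],[-0.95,0.85,0.03,0,0,0.3]]]'
python3 go.py 560 187 217 180 0 88
```

```text
clock: 3.7
eef_pos: [473.1, 286.7, 216.4]
tool_rot: [-3.137, -0.012, 1.559]
force: [0.2, -0.2, 0.3]
width: 85.5
t [-3.29  2.94 -0.07] r [-0.04 -0.11  0.22] q [-0.84  0.53  0.39  1.82 -0.28  0.84 -0.33] F [ 0.2 -0.2  0.3] tcp [473.1 286.7 216.4] w 85.47351425738967 t 3.7
```

```bash
python3 -m crank '[[[-0.95,0.85,0,0,0,0],[-0.95,0.85,0,0,0,0],[-0.95,0.85,-0.05,0,-0.1,0.2],[-0.45,0.4,0,0,0,0],[0,0,0,0,0,0],[0,0,0,0,0,0]]]'
python3 go.py 560 187 217 180 0 88
python3 - <<'E'
from h import *
p=snap('wrist','w2.png')
for q in('clamp_rail','crank_knob','wheel_axis','module','heatsink_top'):
    for d in ctrl.search_frame(q,p)[:2]: print(q,round(d['conf'],2),np.round(d['extent']).tolist())
E
```

```text
clock: 4.2
eef_pos: [570.5, 169.8, 217.5]
tool_rot: [3.139, 0.003, 1.521]
force: [0.0, 0.5, 0.1]
width: 85.6
t [ 0.56 -0.38  0.01] r [ 0.02  0.03 -0.14] q [-0.59  0.59  0.4   1.7  -0.27  0.9  -0.13] F [0.  0.5 0.1] tcp [570.5 169.8 217.5] w 85.5582842415314 t 4.2
clamp_rail 0.71 [305.0, 163.0, 203.0, 180.0]
crank_knob 0.59 [358.0, 96.0, 39.0, 36.0]
wheel_axis 0.58 [301.0, 184.0, 243.0, 296.0]
module 0.87 [314.0, 284.0, 99.0, 62.0]
module 0.82 [514.0, 21.0, 85.0, 42.0]
heatsink_top 0.83 [313.0, 286.0, 104.0, 67.0]
heatsink_top 0.72 [510.0, 21.0, 83.0, 43.0]
```

View pics/w2.png

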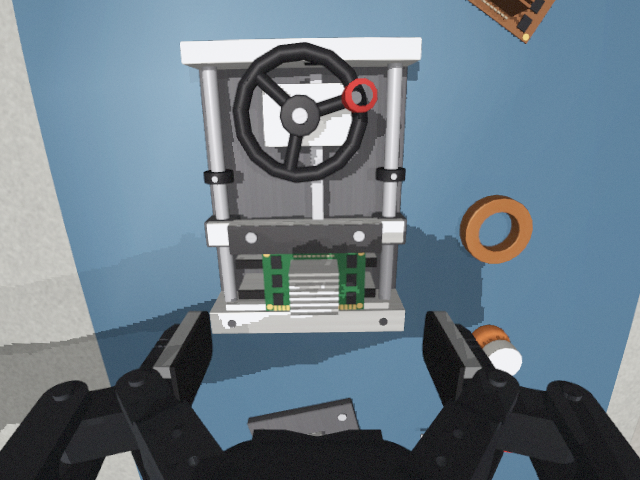

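The wrist view shows the knob ring at (361,95), the hub at (300,116), the stop collars at (218,177) and (391,174), the sliding rail at (305,233) and the green module's heatsink at (313,285).

```bash
python3 - <<'E'
from h import *
p=snap('wrist'); C=cloud(p); c=p['color'].astype(int)
red=(c[...,0]>140)&(c[...,1]<80)&(c[...,2]<80); red[150:]=0; red[:,:320]=0;red[:,400:]=0
v,u=np.nonzero(red); m=cv2.minEnclosingCircle(np.c_[u,v].astype(np.float32)); print('knob px',m)
k=plane(p,[m[0]],141)[0]; print('knob',k, 'z',np.nanmedian(C[red][:,2]))
h=plane(p,[(300,116)],101)[0]; print('hub',h,deproj(p,[(300,116)])[0], 'r',k-h,np.hypot(*(k-h)[:2]),np.degrees(np.arctan2(*(k-h)[1::-1])))
P=C[230:330,260:370].reshape(-1,3); P=P[(P[:,2]>80)&(P[:,2]<95)]; 
r=cv2.minAreaRect(P[:,:2].astype(np.float32)); print('hs',len(P),r,np.median(P[:,2]))
# clamp end-rail edges
for a,b,hh in(((182,43),(420,39),63),((213,331),(404,330),63)):
    A,B=plane(p,[a,b],hh); print(A,B,np.degrees(np.arctan2(B[1]-A[1],B[0]-A[0])))
g=c; gm=(c[...,1]>90)&(c[...,0]<70)&(c[...,2]<100);gm[:240]=0;gm[325:]=0;gm[:,:240]=0;gm[:,390:]=0
v,u=np.nonzero(gm);G=plane(p,np.c_[u,v],57);print('green x',np.percentile(G[:,0],[0.5,99.5]),'y',np.percentile(G[:,1],[0.5,99.5]))
s=ctrl.read_state();print(s['eef_pos'])
E
```

```text
knob px ((363.8283386230469, 100.60086059570312), 16.84016990661621)
knob [597.83137403 259.65046302 141.        ] z 138.86070530336622
hub [560.3546563  252.66930107 101.        ] [560.36438956 252.6710184  101.2277383 ] r [37.47671772  6.98116195 40.        ] 38.12139810390114 10.552112007699236
hs 2301 ((563.5604248046875, 110.11991119384766), (41.595890045166016, 40.02397918701172), 87.943603515625) 85.72662480683763
[475.88410411 308.12317866  63.        ] [648.4480202  302.67434569  63.        ] -1.8085556127004383
[467.2897873   67.93106199  63.        ] [643.38027715  61.19494022  63.        ] -2.190710313539833
green x [518.83452075 608.15518209] y [ 85.61339754 135.89495561]
[569.28809411 172.52017481 217.57299935]
```

```bash
python3 go.py 597 261 165 180 0 88
```

```text
t [2.99 0.79 1.75] r [ 0.02  0.02 -0.09] q [-0.59  0.59  0.4   1.7  -0.27  0.9  -0.13] F [ 0.1  0.4 -0.4] tcp [569.3 172.5 217.6] w 85.45318237829345 t 4.55
```

```bash
python3 -m crank '[[[0.75,0.2,0.45,0,0,0],[0.75,0.2,0.45,0,0,0],[0.75,0.2,0.45,0,0,-0.1],[0.75,0.2,0.45,0,0,0],[0,0,0,0,0,0],[0,0,0,0,0,0]]]'
python3 go.py 597 261 165 180 0 88
python3 - <<'E'
from h import *
p=snap('wrist','w3.png'); s=ctrl.read_state(); print('tcp px',proj(p,s['eef_pos']),s['eef_pos'])
E
```

```text
clock: 5.05
eef_pos: [596.0, 269.2, 162.7]
tool_rot: [3.138, -0.0, 1.543]
force: [0.8, -1.0, -0.3]
width: 85.5
t [-0.27  0.04 -0.08] r [ 0.03 -0.    0.06] q [-0.68  0.73  0.37  1.58 -0.32  0.88 -0.23] F [ 0.8 -1.  -0.3] tcp [596.  269.2 162.7] w 85.47141748585553 t 5.05
tcp px [np.float64(318.17511376505354), np.float64(309.823107373092)] [595.31734387 270.10039544 162.50329339]
```

View pics/w3.png

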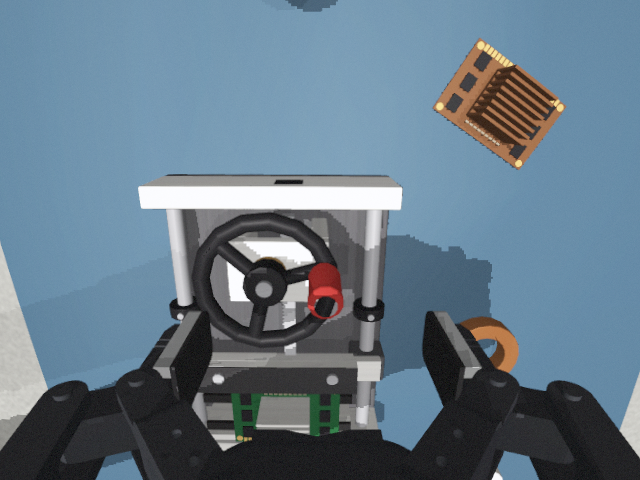

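```bash
python3 - <<'E'
from h import *
p=snap('wrist'); s=ctrl.read_state(); print(s['eef_pos'])
k=plane(p,[(325,305)],141)[0]; h=plane(p,[(264,288)],101)[0]; d=k-h
print(k,h,np.hypot(*d[:2]),np.degrees(np.arctan2(d[1],d[0])))
c=p['color'].astype(int); C=cloud(p)
m=(c.max(2)<60); v,u=np.nonzero(m[200:350,190:345]); P=C[200:350,190:345][m[200:350,190:345]]
P=P[(P[:,2]>88)&(P[:,2]<102)]; d=np.hypot(*(P[:,:2]-h[:2]).T);P=P[(d>35)&(d<52)]
A=np.c_[2*P[:,:2],np.ones(len(P))]; x=np.linalg.lstsq(A,(P[:,:2]**2).sum(1),rcond=None)[0]
print('rim centre',x[:2],np.sqrt(x[2]+x[0]**2+x[1]**2),len(P))
E
python3 go.py 597 261 111 180 0 88
```

```text
[595.65098758 268.93273335 163.10669884]
[597.8877507  261.60011887 141.        ] [561.73380654 252.26852628 101.        ] 37.338804190938895 14.472585933515258
rim centre [562.53848306 252.57677141] 40.489813636678285 4290
t [-0.26  0.05  1.74] r [ 0.03 -0.01  0.06] q [-0.68  0.73  0.37  1.58 -0.32  0.88 -0.23] F [ 0.4 -0.3  0.9] tcp [595.7 268.9 163.1] w 85.56757532016098 t 5.15
```

```bash
python3 -m crank '[[[-0.24,0.1,0,0,0,0.06],[0,0,0,0,0,0],[0,0,0,0,0,0],[0,0,0.5,0,0,0],[0,0,0.5,0,0,0],[0,0,0.4,0,0,0],[0,0,0,0,0,0],[0,0,0,0,0,0]]]'
python3 go.py 598.5 261.7 111 180 0 88
```

```text
clock: 5.82
eef_pos: [602.4, 253.7, 125.6]
tool_rot: [3.131, -0.002, 1.525]
force: [1.0, -0.2, 0.3]
width: 85.5
t [ 0.26 -0.15  0.49] r [ 0.11 -0.01 -0.1 ] q [-0.65  0.78  0.35  1.62 -0.34  0.8  -0.2 ] F [ 1.  -0.2  0.3] tcp [602.4 253.7 125.6] w 85.46161919613282 t 5.8167
```

```bash
python3 -m crank '[[[0.26,-0.15,0,0.1,0,-0.1]]]'; python3 -m crank '[[[0,0,0,0,0,0]]]';python3 -m crank '[[[0,0,0,0,0,0]]]'
python3 go.py 598.5 261.7 111 180 0 88
```

```text
clock: 5.9
eef_pos: [598.8, 259.2, 126.0]
tool_rot: [3.141, 0.0, 1.533]
force: [-0.5, -0.3, 0.2]
width: 85.5
clock: 5.98
eef_pos: [598.3, 261.7, 126.4]
tool_rot: [3.141, -0.002, 1.535]
force: [0.0, 1.5, 0.2]
width: 85.2
clock: 6.07
eef_pos: [598.7, 261.9, 127.1]
tool_rot: [3.141, -0.002, 1.536]
force: [0.5, -0.2, 0.7]
width: 85.2
t [-0.01 -0.01  0.54] r [ 0.01 -0.02 -0.  ] q [-0.65  0.78  0.35  1.61 -0.34  0.81 -0.2 ] F [ 0.5 -0.2  0.7] tcp [598.7 261.9 127.1] w 85.239204889635 t 6.0667
```

```bash
python3 -m crank '[[[0,0,0.3,0,0,0],[0,0,0.28,0,0,0]]]'; python3 -m crank '[[[0,0,0,0,0,0]]]'
python3 go.py 598.5 261.7 111 180 0 88
```

```text
clock: 6.23
eef_pos: [600.5, 263.5, 111.5]
tool_rot: [3.136, -0.005, 1.537]
force: [-0.1, -0.7, 0.4]
width: 85.4
clock: 6.32
eef_pos: [599.5, 263.5, 109.8]
tool_rot: [3.138, -0.004, 1.537]
force: [-0.5, -0.5, -0.4]
width: 85.2
t [-0.06 -0.03 -0.04] r [ 0.04 -0.04  0.01] q [-0.65  0.8   0.34  1.62 -0.35  0.78 -0.19] F [-0.5 -0.5 -0.4] tcp [599.5 263.5 109.8] w 85.18327185631203 t 6.3167
```

```bash
python3 -m crank '[[[-0.06,-0.03,-0.05,0.04,-0.04,0],[0,0,0,0,0,0],[0,0,0,0,0,0],[0,0,0,0,0,0],[0,0,0,0,0,0],[0,0,0,0,0,0],[0,0,0,0,0,0],[0,0,0,0,0,0]]]' 1
python3 go.py 598.5 261.7 111 180 0 88
```

```text
clock: 6.98
eef_pos: [599.3, 261.1, 110.9]
tool_rot: [3.141, 0.001, 1.536]
force: [1.3, 0.7, -0.4]
width: 16.3
t [ 0.02 -0.03 -0.  ] r [0.   0.01 0.01] q [-0.65  0.8   0.34  1.62 -0.34  0.79 -0.2 ] F [ 1.3  0.7 -0.4] tcp [599.3 261.1 110.9] w 16.260647658168423 t 6.9833
```

```bash
cat > arc.py <<'E'
import sys; from h import *
s=ctrl.read_state(); c=np.array([562.2,252.2]); e=np.array(s['eef_pos']); a=np.arctan2(*(e[:2]-c)[::-1])
n,st=int(sys.argv[1]),float(sys.argv[2]); Rt=Ro.from_euler('xyz',s['tool_rot'])
P=[e]+[np.r_[c+38*np.array([np.cos(t),np.sin(t)]),111] for t in a+np.radians(st)*np.arange(1,n+1)]
for d in np.diff(P,axis=0): print((Rt.inv().apply(d)/30).round(2).tolist())
print('ang',np.degrees(a),'r',np.hypot(*(e[:2]-c)),'F',np.round(s['force'],1),'w',s['width'],'rv',((Rt.inv()*Ro.from_euler('xyz',[180,0,88],degrees=True)).as_rotvec(degrees=True)/6).round(2))
E
python3 arc.py 4 15
```

```text
[0.3, -0.13, -0.0]
[0.26, -0.2, -0.0]
[0.2, -0.26, -0.0]
[0.12, -0.31, -0.0]
ang 13.474375789851653 r 38.17653774983545 F [ 1.3  0.7 -0.4] w 16.260647658168423 rv [0.   0.01 0.01]
```

```bash
python3 -m crank '[[[0.3,-0.13,0,0,0,0],[0.26,-0.2,0,0,0,0],[0.2,-0.26,0,0,0,0],[0.12,-0.31,0,0,0,0]]]'
python3 arc.py 4 20
```

```text
clock: 7.32
eef_pos: [573.0, 286.3, 110.8]
tool_rot: [3.141, 0.005, 1.532]
force: [0.5, -4.5, 1.9]
width: 16.2
[0.11, -0.42, -0.01]
[-0.11, -0.43, 0.0]
[-0.25, -0.36, 0.0]
[-0.36, -0.25, 0.0]
ang 72.45449195099283 r 35.735096019413426 F [ 0.5 -4.5  1.9] w 16.197405446093793 rv [ 0.01  0.05 -0.03]
```

```bash
sed -i 's/\[562.2,252.2\]/[562.8,250.0]/' arc.py; python3 arc.py 4 20
```

```text
[0.04, -0.44, -0.01]
[-0.13, -0.42, 0.0]
[-0.26, -0.35, 0.0]
[-0.37, -0.24, 0.0]
ang 74.3336131782419 r 37.67212816168418 F [ 0.5 -4.5  1.9] w 16.197405446093793 rv [ 0.01  0.05 -0.03]
```

```bash
python3 -m crank '[[[0.04,-0.44,0,0,0.05,0],[-0.13,-0.42,0,0,0,0],[-0.26,-0.35,0,0,0,0],[-0.37,-0.24,0,0,0,0]]]'
python3 arc.py 4 20
```

```text
clock: 7.65
eef_pos: [528.2, 265.0, 111.0]
tool_rot: [3.13, 0.006, 1.537]
force: [9.6, -2.6, -9.5]
width: 16.2
[-0.43, -0.1, 0.0]
[-0.44, 0.07, 0.0]
[-0.39, 0.21, 0.0]
[-0.29, 0.33, 0.01]
ang 156.60853863545378 r 37.66658859961412 F [ 9.6 -2.6 -9.5] w 16.156948357739296 rv [0.11 0.06 0.01]
```

```bash
python3 -m crank '[[[-0.42,-0.08,0,0.1,0.05,0],[-0.44,0.07,0,0,0,0],[-0.39,0.22,0,0,0,0],[-0.29,0.33,0,0,0,0]]]'
python3 arc.py 4 20
```

```text
clock: 7.98
eef_pos: [537.8, 221.1, 110.8]
tool_rot: [-3.14, -0.002, 1.544]
force: [-2.4, 0.4, 0.4]
width: 15.9
[-0.21, 0.39, -0.01]
[-0.07, 0.43, -0.0]
[0.08, 0.43, -0.0]
[0.22, 0.38, -0.0]
ang -130.8471650483927 r 38.15634678186806 F [-2.4  0.4  0.4] w 15.92145312184802 rv [-0.01 -0.02  0.08]
```

```bash
python3 -m crank '[[[-0.21,0.39,0,0,0,0],[-0.07,0.43,0,0,0,0.05],[0.08,0.43,0,0,0,0],[0.22,0.38,0,0,0,0]]]'
python3 arc.py 3 10
```

```text
clock: 8.32
eef_pos: [587.5, 219.9, 110.8]
tool_rot: [-3.133, -0.006, 1.537]
force: [-6.2, 5.2, 2.7]
width: 16.4
[0.18, 0.13, -0.01]
[0.18, 0.12, 0.0]
[0.2, 0.09, 0.0]
ang -50.55058270650402 r 38.944447261860056 F [-6.2  5.2  2.7] w 16.365189753445303 rv [-0.08 -0.06  0.01]
```

```bash
python3 -m crank '[[[0.18,0.13,0,-0.08,-0.05,0]]]'; python3 -m crank '[[[0.18,0.12,0,0,0,0]]]'
python3 arc.py 3 8
```

```text
clock: 8.4
eef_pos: [593.3, 226.2, 110.8]
tool_rot: [-3.141, -0.003, 1.536]
force: [-2.5, 0.4, 2.6]
width: 16.0
clock: 8.48
eef_pos: [595.3, 228.8, 110.6]
tool_rot: [-3.135, 0.002, 1.536]
force: [-15.2, -13.5, 14.5]
width: 16.6
[0.17, 0.06, -0.01]
[0.17, 0.06, -0.0]
[0.17, 0.03, -0.0]
ang -33.12330165433055 r 38.754220668647946 F [-15.2 -13.5  14.5] w 16.606523147892215 rv [-0.07  0.02  0.01]
```

```bash
python3 -m crank '[[[0.17,0.08,0,0,0,0]]]'; python3 arc.py 1 8; python3 -m crank '[[[0.1,0.06,0,0,0,0]]]'
python3 arc.py 1 8
```

```text
clock: 8.57
eef_pos: [595.1, 228.5, 110.6]
tool_rot: [-3.126, 0.01, 1.535]
force: [-11.4, -12.3, 13.5]
width: 16.5
[0.17, 0.06, -0.02]
ang -33.64705647384282 r 38.769420006778766 F [-11.4 -12.3  13.5] w 16.492117544003538 rv [-0.15  0.1  -0.01]
clock: 8.65
eef_pos: [594.4, 227.4, 110.7]
tool_rot: [-3.119, 0.016, 1.534]
force: [-9.1, -4.1, 8.9]
width: 16.5
[0.17, 0.06, -0.01]
ang -35.64499672736847 r 38.85756162492448 F [-9.1 -4.1  8.9] w 16.510439610001892 rv [-0.22  0.15 -0.02]
```

```bash
python3 -m crank '[[[0.15,0.1,0,-0.15,0.1,0],[0.2,0.12,0,0,0,0]]]'; python3 -m crank '[[[0.03,0,0,0,0,0],[0,0,0,0,0,0],[0,0,0,0,0,0],[0,0,0,0,0,0],[0,0,0,0,0,0],[0,0,0,0,0,0]]]' -1; python3 arc.py 1 8
```

```text
clock: 8.82
eef_pos: [595.0, 228.3, 110.7]
tool_rot: [-3.118, 0.019, 1.53]
force: [-10.7, -10.8, 10.9]
width: 16.3
clock: 9.32
eef_pos: [597.8, 227.4, 110.8]
tool_rot: [-3.121, 0.021, 1.529]
force: [-0.3, -0.8, -0.4]
width: 85.0
[0.22, -0.03, -0.01]
ang -32.88625339567763 r 41.67482751013209 F [-0.3 -0.8 -0.4] w 85.01491101937208 rv [-0.2   0.2  -0.07]
```

```bash
python3 -m crank '[[[0,0,-0.5,0,0,0],[0,0,-0.8,-0.2,0.2,0],[0,0,-0.8,0,0,0],[0,0,-0.5,0,0,0],[0,0,0,0,0,0]]]'; python3 go.py 563 130 190 180 0 88
```

```text
clock: 9.73
eef_pos: [599.0, 228.9, 190.0]
tool_rot: [-3.142, -0.0, 1.53]
force: [1.1, 0.2, 0.5]
width: 85.3
t [-3.34 -1.06 -0.  ] r [-0.   -0.   -0.06] q [-0.63  0.69  0.38  1.59 -0.3   0.92 -0.19] F [1.1 0.2 0.5] tcp [599.  228.9 190. ] w 85.29746125717365 t 9.7333
```

```bash
python3 -m crank '[[[-0.75,-0.25,0,0,0,0],[-0.75,-0.25,0,0,0,0],[-0.75,-0.25,0,0,0,0],[-0.75,-0.25,0,0,0,0],[0,0,0,0,0,0],[0,0,0,0,0,0]]]'; python3 go.py 563 130 190 180 0 88
python3 - <<'E'
from h import *
p=snap('wrist','w4.png'); C=cloud(p); c=p['color'].astype(int); print('tcp px',proj(p,ctrl.read_state()['eef_pos']))
gm=(c[...,1]>90)&(c[...,0]<70)&(c[...,2]<100)&(C[...,2]>50)&(C[...,2]<64)
G=C[gm]; G=G[(abs(G[:,0]-562)<70)&(abs(G[:,1]-110)<50)]
print('board',cv2.minAreaRect(G[:,:2].astype(np.float32)),np.median(G[:,2]),len(G))
m=(C[...,2]>80)&(C[...,2]<95)&(abs(C[...,0]-562)<35)&(abs(C[...,1]-110)<40)
print('hs',cv2.minAreaRect(C[m][:,:2].astype(np.float32)),np.median(C[m][:,2]),m.sum())
E
```

```text
clock: 10.23
eef_pos: [564.5, 140.0, 186.9]
tool_rot: [3.139, -0.003, 1.535]
force: [0.3, 1.2, 0.0]
width: 85.9
t [-0.34 -0.04 -0.1 ] r [ 0.02 -0.03 -0.01] q [-0.52  0.61  0.37  1.77 -0.29  0.81 -0.05] F [0.3 1.2 0. ] tcp [564.5 140.  186.9] w 85.86757585749906 t 10.2333
tcp px [np.float64(319.5205731944497), np.float64(313.1487159994589)]
board ((564.0338745117188, 110.37608337402344), (60.08684158325195, 90.70263671875), 87.86791229248047) 56.9542637327561 1803
hs ((563.6492309570312, 110.31607055664062), (40.79007339477539, 40.09535217285156), 87.80789184570312) 85.95069350358824 3019
```

View pics/w4.png

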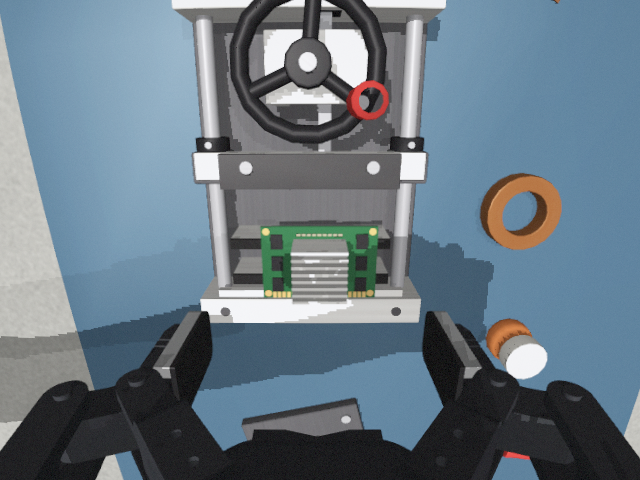

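The rail at (310,167) now sits against both collars, (210,145) and (411,144), and the lip is clear of the board at (320,262). Next I grasp the heatsink.

```bash
python3 go.py 563.7 110.3 110 180 0 87.85; python3 -m crank '[[[-0.5,-0.02,0.3,0,0,0],[-0.45,-0.02,0.8,0,0,0],[0,0,0.8,0,0,0],[0,0,0.5,0,0,0],[0,0,0,0,0,0]]]'; python3 -m crank '[[[0,0,0,0,0,0]]]'; python3 go.py 563.7 110.3 62 180 0 87.85
```

```text
t [-0.97  0.01  2.56] r [ 0.02 -0.02  0.02] q [-0.52  0.61  0.37  1.77 -0.29  0.81 -0.05] F [-1.   0.1  0.1] tcp [564.4 139.4 186.8] w 85.07938062669255 t 10.2833
clock: 10.7
eef_pos: [565.8, 115.7, 111.4]
tool_rot: [3.134, -0.005, 1.542]
force: [-0.6, -0.4, -0.4]
width: 85.6
clock: 10.78
eef_pos: [565.7, 116.5, 110.7]
tool_rot: [3.136, -0.005, 1.543]
force: [0.0, 1.0, 1.1]
width: 85.3
t [-0.22 -0.07  1.62] r [ 0.06 -0.05  0.09] q [-0.44  0.7   0.31  1.84 -0.34  0.64  0.04] F [0.  1.  1.1] tcp [565.7 116.5 110.7] w 85.27710610324706 t 10.7833
```

```bash
python3 -m crank '[[[-0.22,-0.07,0,0.06,-0.05,0.09],[0,0,0.5,0,0,0],[0,0,0.4,0,0,0],[0,0,0.3,0,0,0],[0,0,0,0,0,0]]]'; python3 -m crank '[[[0,0,0,0,0,0]]]'; python3 go.py 563.7 110.3 62 180 0 87.85
```

```text
clock: 11.2
eef_pos: [566.7, 112.0, 76.4]
tool_rot: [3.136, -0.001, 1.536]
force: [0.1, -0.4, 0.1]
width: 85.5
clock: 11.28
eef_pos: [566.8, 112.0, 76.4]
tool_rot: [3.136, -0.001, 1.536]
force: [0.0, 0.3, -0.4]
width: 85.2
t [-0.06 -0.11  0.48] r [ 0.05 -0.01  0.02] q [-0.42  0.75  0.28  1.86 -0.36  0.57  0.06] F [ 0.   0.3 -0.4] tcp [566.8 112.   76.4] w 85.17984648691206 t 11.2833
```

```bash
python3 -m crank '[[[-0.06,-0.11,0,0.05,-0.01,0.02],[0,0,0.25,0,0,0],[0,-0.03,0.2,0,0,0],[0,0,0,0,0,0]]]'; python3 -m crank '[[[0,0,0,0,0,0]]]'; python3 go.py 563.7 110.3 62 180 0 87.85
```

```text
clock: 11.62
eef_pos: [563.3, 110.4, 63.6]
tool_rot: [3.139, -0.001, 1.533]
force: [-0.6, -0.0, -0.7]
width: 85.4
clock: 11.7
eef_pos: [563.2, 110.3, 63.4]
tool_rot: [3.139, -0.0, 1.533]
force: [1.4, -0.6, -0.1]
width: 85.3
t [-0.    0.02  0.05] r [ 0.02 -0.   -0.  ] q [-0.41  0.77  0.27  1.87 -0.37  0.54  0.07] F [ 1.4 -0.6 -0.1] tcp [563.2 110.3  63.4] w 85.32725477217883 t 11.7
```

Well aligned. Close the gripper.

```bash
python3 -m crank '[[[0,0.02,0.04,0.02,0,0],[0,0,0,0,0,0],[0,0,0,0,0,0],[0,0,0,0,0,0],[0,0,0,0,0,0],[0,0,0,0,0,0],[0,0,0,0,0,0]]]' 1;  python3 go.py 563.7 110.3 62 180 0 87.85
```

```text
clock: 12.28
eef_pos: [564.5, 110.3, 62.6]
tool_rot: [3.14, -0.001, 1.533]
force: [0.0, -0.2, -1.1]
width: 38.9
t [-0.   -0.03  0.02] r [ 0.01 -0.01 -0.  ] q [-0.41  0.77  0.27  1.87 -0.37  0.55  0.07] F [ 0.  -0.2 -1.1] tcp [564.5 110.3  62.6] w 38.91642397728544 t 12.2833
```

```bash
python3 -m crank '[[[0,0,-0.3,0,0,0],[0,0,-0.4,0,0,0],[0,0,-0.4,0,0,0],[0,0,0,0,0,0]]]';python3 -m crank '[[[0,0,-0.8,0,0,0],[0,0,-0.9,0,0,0],[0,0,-0.9,0,0,0],[0,0,-0.9,0,0,0],[0,0,-0.9,0,0,0],[0,0,-0.9,0,0,0],[0,0,-0.6,0,0,0],[0,0,0,0,0,0]]]';  python3 go.py 500 60 290 180 0 40
python3 - <<'E'
from h import *
p=snap('wrist','w5.png'); s=ctrl.read_state(); C=cloud(p); Rt=Ro.from_euler('xyz',s['tool_rot'])
c=p['color'].astype(int); T=Rt.inv().apply((C-s['eef_pos']).reshape(-1,3)).reshape(C.shape)
g=(c[...,1]>90)&(c[...,0]<80)&(c[...,2]<110)&(abs(T[...,2])<30)
G=T[g]; print(g.sum(),'board in tool',cv2.minAreaRect(G[:,:2].astype(np.float32)),np.median(G,0),np.percentile(G,[1,99],axis=0))
E
```

```text
clock: 12.62
eef_pos: [563.6, 110.1, 98.0]
tool_rot: [-3.141, -0.0, 1.533]
force: [0.5, 1.0, 0.2]
width: 38.9
clock: 13.28
eef_pos: [562.1, 109.6, 285.5]
tool_rot: [-3.14, -0.0, 1.532]
force: [0.6, 0.7, -1.5]
width: 39.0
t [-1.73 -2.   -0.15] r [-0.02  0.    7.97] q [-0.52  0.49  0.42  1.68 -0.23  1.03 -0.06] F [ 0.6  0.7 -1.5] tcp [562.1 109.6 285.5] w 38.978573325899596 t 13.2833
5972 board in tool ((5.228565216064453, -0.5474700927734375), (50.170040130615234, 90.4953842163086), 0.05562765151262283) [21.41322989 -9.36522179  3.96499644] [[-13.02222056 -45.27487521   2.60002039]
 [ 29.77428457  44.13591239   5.31138958]]
```

View pics/w5.png

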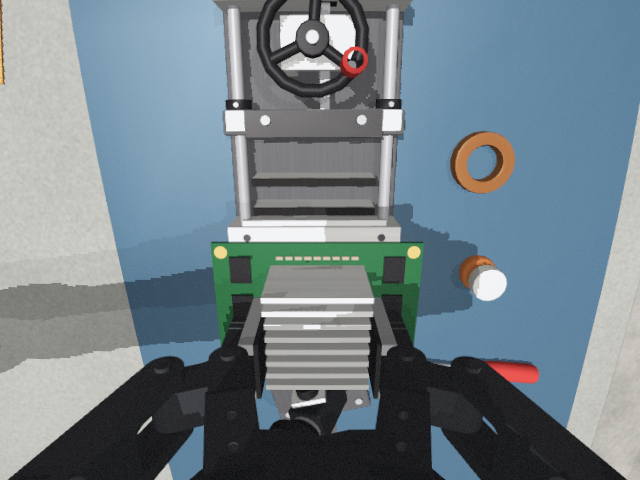

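```bash
python3 -m crank '[[[0,0,0,0,0,0.6],[0,0,0,0,0,0.9],[0,0,0,0,0,1],[0,0,0,0,0,1],[0,0,0,0,0,1],[0,0,0,0,0,1],[0,0,0,0,0,1],[0,0,0,0,0,1],[0,0,0,0,0,1],[0,0,0,0,0,1],[0,0,0,0,0,1],[0,0,0,0,0,0.8]]]';  python3 go.py 443 -172 280 180 0 11.3
```

```text
clock: 14.33
eef_pos: [549.3, 108.7, 266.9]
tool_rot: [-3.138, 0.032, 0.29]
force: [-0.2, 0.0, -0.6]
width: 39.2
t [-6.08  7.95 -0.27] r [-0.02  0.31  0.89] q [-0.71  0.58  0.76  1.71 -0.44  1.07 -1.09] F [-0.2  0.  -0.6] tcp [549.3 108.7 266.9] w 39.168554725323325 t 14.3333
```

```bash
python3 -m crank '[[[-0.4,0.5,0,0,0.3,0.5],[-0.6,0.75,0,0,0,0.3],[-0.6,0.78,0,0,0,0],[-0.6,0.78,-0.05,0,0,0],[-0.6,0.78,-0.05,0,0,0],[-0.6,0.78,-0.05,0,0,0],[-0.6,0.78,-0.05,0,0,0],[-0.6,0.78,-0.05,0,0,0],[-0.6,0.78,0,0,0,0],[-0.4,0.55,0,0,0,0],[0,0,0,0,0,0]]]';  python3 go.py 443 -172 280 180 0 11.3
```

```text
clock: 15.25
eef_pos: [414.4, -144.3, 259.8]
tool_rot: [-3.138, 0.027, 0.205]
force: [0.2, 0.3, -1.6]
width: 39.2
t [ 0.73  1.09 -0.7 ] r [-0.04  0.26  0.07] q [-0.34  0.4   0.83  2.03 -0.36  0.89 -0.67] F [ 0.2  0.3 -1.6] tcp [ 414.4 -144.3  259.8] w 39.17725749404032 t 15.25
```

```bash
python3 -m crank '[[[0.35,0.55,-0.35,0,0.2,0.07],[0.35,0.5,-0.35,0,0,0],[0,0,0,0,0,0],[0,0,0,0,0,0]]]';  python3 go.py 443 -172 280 180 0 11.3
python3 - <<'E'
from h import *
p=snap('wrist','w6.png')
for q in('camera_stand','lens'):
    for d in ctrl.search_frame(q,p)[:2]: print(q,round(d['conf'],2),np.round(d['extent']).tolist(),deproj(p,[d['extent'][:2]])[0].round(1))
E
```

```text
clock: 15.58
eef_pos: [437.7, -169.8, 276.2]
tool_rot: [-3.132, 0.014, 0.193]
force: [1.0, 0.2, -1.1]
width: 39.3
t [ 0.16  0.1  -0.13] r [-0.1   0.14 -0.04] q [-0.27  0.42  0.83  1.94 -0.37  0.96 -0.64] F [ 1.   0.2 -1.1] tcp [ 437.7 -169.8  276.2] w 39.263518466518825 t 15.5833
camera_stand 0.56 [318.0, 76.0, 134.0, 142.0] [ 539.8 -150.1  135.2]
camera_stand 0.42 [62.0, 61.0, 125.0, 122.0] [517.7  91.1  47.5]
lens 0.61 [321.0, 88.0, 95.0, 116.0] [ 532.6 -153.6  133.6]
```

View pics/w6.png

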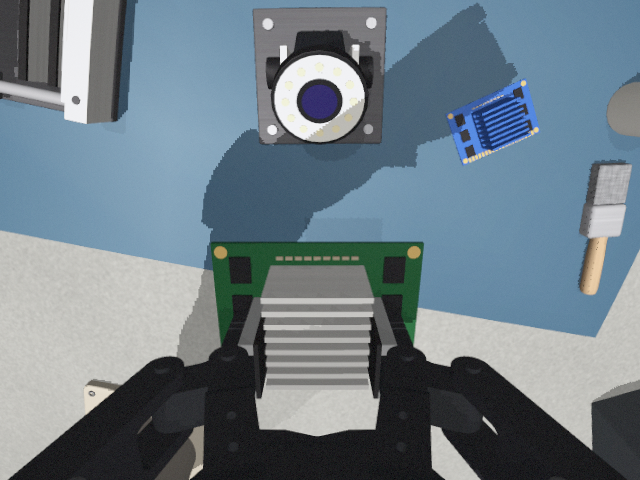

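The wrist view shows the stand at (319,76), the white ring light centred near (320,97) and the blue lens at (320,101). The module is held firmly, with its top edge at row 242.

```bash
cat > lens.py <<'E'
from h import *
def ringfit(p,box):
    C=cloud(p); c=p['color'].astype(int); u0,u1,v0,v1=box
    m=np.zeros(C.shape[:2],bool); m[v0:v1,u0:u1]=True
    m&=(c.min(2)>110)&(c.max(2)-c.min(2)<60)&(C[...,2]>108)
    m=cv2.erode(m.astype(np.uint8),np.ones((3,3)))>0
    P=C[m]
    for _ in range(8):
        q=P.mean(0); n=np.linalg.svd(P-q,full_matrices=False)[2][2]; n*=np.sign(n[2])
        e=(P-q)@n; P=P[abs(e)<max(2.0*e.std(),1.0)]
    # colour outline: outer ellipse of white+blue, intersect rays with the plane, fit circle
    W=(c.min(2)>110)&(c.max(2)-c.min(2)<60); W|=(c[...,2]>90)&(c[...,0]<80)&(c[...,1]<60); M=np.zeros_like(W); M[v0:v1,u0:u1]=W[v0:v1,u0:u1]
    M=cv2.morphologyEx(M.astype(np.uint8),cv2.MORPH_OPEN,np.ones((7,7)))
    B=np.zeros_like(M);K=(c[...,2]>90)&(c[...,0]<80)&(c[...,1]<60);B[v0:v1,u0:u1]=K[v0:v1,u0:u1]
    o=-np.asarray(p['R']).T@np.asarray(p['t']); out=[]
    for X in(M,B):
        ct=max(cv2.findContours(X,cv2.RETR_EXTERNAL,cv2.CHAIN_APPROX_NONE)[0],key=cv2.contourArea)
        el=cv2.fitEllipse(cv2.convexHull(ct)); r=rays(p,[el[0]])@np.asarray(p['R'])
        out.append((o+r[0]*(((q-o)@n)/(r[0]@n)),el))
    return q,n,e.std(),len(P),out
E
python3 - <<'E'
from lens import *
p=snap('wrist'); q,n,sd,N,out=ringfit(p,(265,375,45,150))
print('ring',q,n,sd,N,'tilt',np.degrees(np.arccos(n[2])),'az',np.degrees(np.arctan2(-n[1],-n[0])))
for o in out: print(o)
S=plane(p,[(268,23.5),(372,22.5),(368,129),(272,130)],12); print(S.mean(0)); d1=S[0]-S[1];d2=S[3]-S[2];d3=S[0]-S[3];d4=S[1]-S[2]
print([np.degrees(np.arctan2(-d[0],d[1])).round(2) for d in(d1,d2)],[np.degrees(np.arctan2(d[1],d[0])).round(2) for d in(d3,d4)])
p=snap('top'); q,n,sd,N,out=ringfit(p,(355,390,195,232)); print('top',q,n,sd,N,'tilt',np.degrees(np.arccos(n[2])),'az',np.degrees(np.arctan2(-n[1],-n[0])),out)
E
```

```text
ring [ 525.92371623 -153.57494554  129.15762877] [-0.40719592 -0.08081592  0.90975836] 0.5165027282631686 3438 tilt 24.528020377537594 az 11.225581912303838
(array([ 525.78983041, -153.35683241,  129.11707871]), ((320.1114501953125, 98.14904022216797), (87.31536102294922, 90.85342407226562), 84.80722045898438))
(array([ 523.59229194, -153.92978348,  128.08259273]), ((320.29705810546875, 101.43525695800781), (33.4412956237793, 34.70326232910156), 86.3481674194336))
[ 547.29419716 -148.64096963   12.        ]
[np.float64(11.52), np.float64(11.73)] [np.float64(11.38), np.float64(11.08)]Traceback (most recent call last):
  File "<stdin>", line 7, in <module>
  File "lens.py", line 17, in ringfit
    ct=max(cv2.findContours(X,cv2.RETR_EXTERNAL,cv2.CHAIN_APPROX_NONE)[0],key=cv2.contourArea)
ValueError: max() iterable argument is empty
```

```bash
python3 - <<'E'
from lens import *
p=snap('wrist'); q,n,sd,N,out=ringfit(p,(265,375,45,150)); C=cloud(p)
c=p['color'].astype(int)
B=(c[...,2]>90)&(c[...,0]<80)&(c[...,1]<60);B[150:]=0;B[:,:290]=0;B[:,350:]=0
print('blue plane dist',np.nanmedian((C[B]-q)@n))
D=(C-q)@n; m=(abs(D)<2.5); m[:40]=0;m[150:]=0;m[:,:262]=0;m[:,378:]=0
ct=max(cv2.findContours(m.astype(np.uint8),0,1)[0],key=cv2.contourArea); el=cv2.fitEllipse(cv2.convexHull(ct)); print(el)
o=-np.asarray(p['R']).T@np.asarray(p['t']); r=rays(p,[el[0]])@np.asarray(p['R']);print(o+r[0]*(((q-o)@n)/(r[0]@n)))
I=p['color'][30:160,255:385,::-1].copy(); I=cv2.resize(I,None,fx=4,fy=4,interpolation=cv2.INTER_NEAREST)
for e,k in((el,(0,0,255)),(out[0][1],(0,160,0))):
    cv2.ellipse(I,(((e[0][0]-255+.5)*4,(e[0][1]-30+.5)*4),(e[1][0]*4,e[1][1]*4),e[2]),k,1)
cv2.imwrite('pics/z7.png',I)
E
```

```text
blue plane dist 0.7177029578420786
((320.052001953125, 97.10476684570312), (94.97279357910156, 97.23072814941406), 84.9404296875)
[ 526.77803912 -153.3584359   129.63238393]
```

View pics/z7.png

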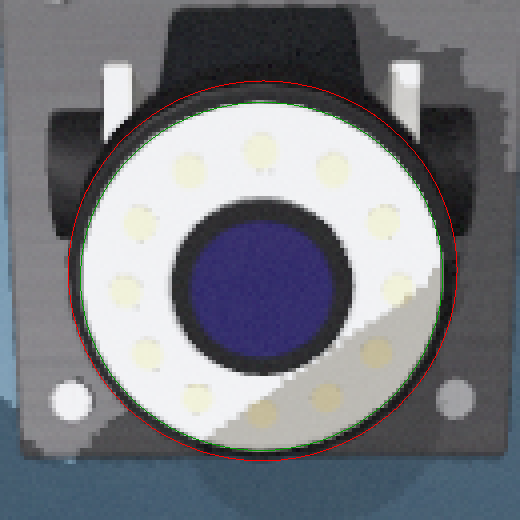

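The outline's centre offset is perspective: the LED mean and the blue glass agree at about (320.3,101.4). That gives lens ≈ (523.5,-153.9,127.9), tilt 24.5° and azimuth 11.3°, which also fits 75+58cos24.5°.

```bash
cat > tgt.py <<'E'
import sys; from h import *
L=np.array([523.5,-153.9,127.9]); th,az=np.radians([24.5,11.35]); off=np.array([0.3,-0.3,7.5])
sx=np.array([np.cos(az),np.sin(az),0]); n=-np.sin(th)*sx+[0,0,np.cos(th)]; y=-np.array([-np.sin(az),np.cos(az),0])
R=np.c_[np.cross(y,-n),y,-n]; F=L+90*n
back=float(sys.argv[1]) if len(sys.argv)>1 else 0
s=ctrl.read_state(); Rt=Ro.from_euler('xyz',s['tool_rot']); X=F-R@off+back*n
m=np.array(s['eef_pos'])+Rt.apply(off)
print('t',(Rt.inv().apply(X-s['eef_pos'])/30).round(2),'r',((Rt.inv()*Ro.from_matrix(R)).as_rotvec(degrees=True)/6).round(2),'q',np.round(s['qpos'],2),'X',X.round(1),'tcp',np.round(s['eef_pos'],1),
'err mm',np.round(R.T@(m-F),1),'F',np.round(s['force'],1),'w',round(s['width'],1),'clk',s['clock'],'qd',np.abs(s['qd']).max().round(3))
E
python3 tgt.py 40
```

```text
t [1.   0.07 0.78] r [-0.08  4.21 -0.06] q [-0.27  0.42  0.83  1.94 -0.37  0.96 -0.64] X [ 467.4 -165.5  252.9] tcp [ 438.1 -169.5  276.8] err mm [-20.2  -1.9 -74.6] F [ 0.5  0.2 -0.4] w 39.2 clk 15.8833 qd 0.006
```

```bash
python3 -m crank '[[[0.2,0,0.1,0,0.6,0],[0.2,0,0.1,0,0.7,0],[0.2,0,0.1,0,0.7,0],[0.1,0,0.1,0,0.7,0],[0,0,0,0,0.7,0],[0,0,0,0,0.5,0],[0,0,0,0,0,0]]]';  python3 tgt.py 40
```

```text
clock: 16.47
eef_pos: [459.9, -160.8, 264.9]
tool_rot: [-3.135, -0.408, 0.198]
force: [-0.6, -0.8, -1.2]
width: 38.9
t [0.04 0.2  0.45] r [-0.07  0.18  0.  ] q [ 0.01  0.27  0.56  2.22 -0.88  0.55 -0.11] X [ 467.4 -165.5  252.9] tcp [ 459.9 -160.8  264.9] err mm [ -1.   -6.1 -53.6] F [-0.6 -0.8 -1.2] w 38.9 clk 16.4667 qd 0.102
```

```bash
python3 -m crank '[[[0.04,0.2,0.45,-0.07,0.18,0],[0,0,0,0,0,0],[0,0,0.4,0,0,0],[0,0,0.4,0,0,0],[0,0,0.3,0,0,0],[0,0,0,0,0,0]]]'; python3 -m crank '[[[0,0,0,0,0,0]]]'; python3 tgt.py
```

```text
clock: 16.97
eef_pos: [483.1, -160.6, 223.5]
tool_rot: [-3.139, -0.425, 0.199]
force: [-0.6, 0.5, -1.8]
width: 38.6
clock: 17.05
eef_pos: [483.5, -160.2, 223.6]
tool_rot: [-3.138, -0.424, 0.2]
force: [-0.7, -1.1, -1.6]
width: 39.4
t [-0.1   0.07  0.21] r [-0.04  0.04  0.01] q [ 0.16  0.35  0.36  2.24 -1.07  0.44  0.07] X [ 483.6 -162.2  216.5] tcp [ 483.5 -160.2  223.6] err mm [ 3.1 -2.  -6.3] F [-0.7 -1.1 -1.6] w 39.4 clk 17.05 qd 0.04
```

```bash
python3 -m crank '[[[-0.1,0.07,0.2,-0.04,0.04,0.01]]]'; python3 -m crank '[[[0,0,0,0,0,0]]]'; python3 -m crank '[[[0,0,0,0,0,0]]]'; python3 tgt.py
```

```text
clock: 17.13
eef_pos: [484.9, -162.1, 217.8]
tool_rot: [3.14, -0.429, 0.201]
force: [0.0, -0.7, 0.2]
width: 38.7
clock: 17.22
eef_pos: [484.7, -161.8, 217.6]
tool_rot: [3.141, -0.428, 0.201]
force: [-0.7, -1.0, -1.4]
width: 38.9
clock: 17.3
eef_pos: [485.0, -161.9, 218.3]
tool_rot: [3.141, -0.428, 0.201]
force: [-0.2, -0.5, -1.4]
width: 39.3
t [-0.07  0.    0.03] r [-0.   -0.01  0.03] q [ 0.24  0.36  0.26  2.25 -1.08  0.4   0.08] X [ 483.6 -162.2  216.5] tcp [ 485.  -161.9  218.3] err mm [ 2.  -0.1 -1. ] F [-0.2 -0.5 -1.4] w 39.3 clk 17.3 qd 0.031
```

```bash
python3 -m crank '[[[-0.06,0,0.03,0,0,0.03],[0,0,0,0,0,0],[0,0,0,0,0,0],[0,0,0,0,0,0],[0,0,0,0,0,0],[0,0,0,0,0,0]]]'; python3 tgt.py
python3 - <<'E'
from h import *
p=snap('wrist','w8.png'); s=ctrl.read_state(); C=cloud(p); Rt=Ro.from_euler('xyz',s['tool_rot'])
c=p['color'].astype(int); T=Rt.inv().apply((C-s['eef_pos']).reshape(-1,3)).reshape(C.shape)
g=(c[...,1]>c[...,0]+25)&(c[...,1]>c[...,2]+15)&(abs(T[...,2])<30)
G=T[g]; print(g.sum(),'board in tool',cv2.minAreaRect(G[:,:2].astype(np.float32)),np.median(G,0))
A=np.c_[G[:,:2],np.ones(len(G))]; print('slope',np.linalg.lstsq(A,G[:,2],rcond=None)[0])
q=snap('scene'); 
a=cv2.resize(q['color'][200:330,190:340,::-1],None,fx=3.6,fy=3.6); b=cv2.resize(p['color'][:,:,::-1],None,fx=.4,fy=.4)
W=np.zeros((470,800,3),np.uint8); W[:468,:540]=a; W[:192,543:799]=b; cv2.imwrite('pics/c8.png',W)
E
```

```text
clock: 17.8
eef_pos: [484.4, -162.4, 218.7]
tool_rot: [3.14, -0.43, 0.198]
force: [0.3, -0.2, -0.8]
width: 39.1
t [-0.05 -0.01  0.06] r [ 0.01 -0.02  0.  ] q [ 0.25  0.36  0.25  2.25 -1.07  0.4   0.07] X [ 483.6 -162.2  216.5] tcp [ 484.4 -162.4  218.7] err mm [ 1.5  0.3 -1.7] F [ 0.3 -0.2 -0.8] w 39.1 clk 17.8 qd 0.006
7160 board in tool ((5.082149505615234, 0.7480049133300781), (90.4971694946289, 50.0571403503418), 89.60457611083984) [19.87943917  0.3030972   4.85138023]
slope [4.15289535e-03 5.75589375e-05 4.76378525e+00]
```

View pics/c8.png

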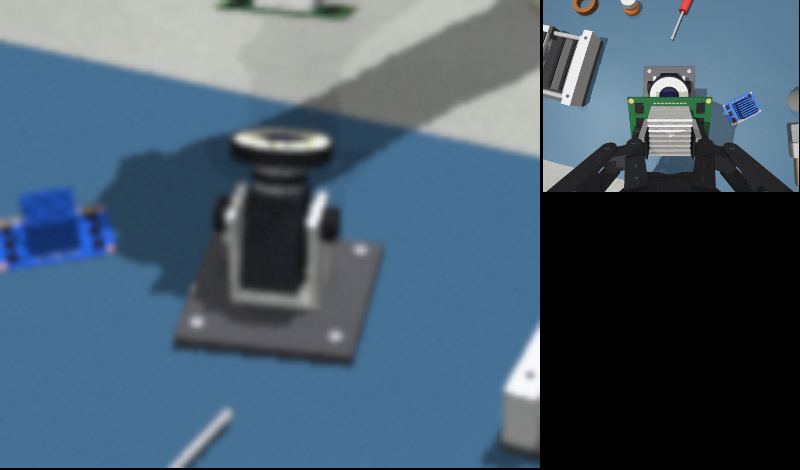

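The combined picture shows the board in the gripper above the lens, with the ring half hidden behind it at about (668,88) in the inset, and nothing touching. Next I fit the visible ring plane in the tool frame as a direct check.

```bash
sed -i 's/off=np.array(\[0.3,-0.3,7.5\])/off=np.array([0.2,0.0,7.2])/' tgt.py
python3 -m crank '[[[-0.05,-0.01,0.07,0.01,-0.02,0],[0,0,0,0,0,0],[0,0,0,0,0,0]]]'; python3 tgt.py
python3 - <<'E'
from h import *
p=snap('wrist'); s=ctrl.read_state(); C=cloud(p); Rt=Ro.from_euler('xyz',s['tool_rot'])
c=p['color'].astype(int); T=Rt.inv().apply((C-s['eef_pos']).reshape(-1,3)).reshape(C.shape)
m=(C[...,2]>105)&(C[...,2]<160)&(np.hypot(C[...,0]-523.5,C[...,1]+153.9)<42)&(T[...,2]>60)
w=m&(c.min(2)>110)&(c.max(2)-c.min(2)<70); w=cv2.erode(w.astype(np.uint8),np.ones((3,3)))>0
P=T[w]
for _ in range(6):
    q=P.mean(0); n=np.linalg.svd(P-q,full_matrices=False)[2][2]; n*=-np.sign(n[2]); e=(P-q)@n; P=P[abs(e)<max(2*e.std(),.8)]
print(len(P),'ring normal in tool',n,'plane z at TCP axis',(q@n)/n[2],'sd',e.std())
v,u=np.nonzero(w); print('ring px cols',u.min(),u.max(),'rows',v.min(),v.max())
W=T[w]; k=np.argsort(-W[:,0])[:40]; print('far edge x (tool)',W[k].mean(0))
print('y ends',np.percentile(W[:,1],[.5,99.5]))
B=m&(c[...,2]>90)&(c[...,0]<80)&(c[...,1]<60); print('blue',B.sum(),np.nanmean(T[B],0) if B.any() else None, np.percentile(T[B][:,:2],[1,99],axis=0) if B.any() else '')
E
```

```text
clock: 18.15
eef_pos: [483.7, -162.1, 215.8]
tool_rot: [-3.141, -0.427, 0.199]
force: [-0.4, -0.2, -1.3]
width: 38.9
t [ 0.01 -0.01 -0.01] r [-0.  0.  0.] q [ 0.26  0.36  0.23  2.25 -1.07  0.39  0.07] X [ 483.8 -161.9  216.3] tcp [ 483.7 -162.1  215.8] err mm [-0.3  0.2  0.4] F [-0.4 -0.2 -1.3] w 38.9 clk 18.15 qd 0.008
2247 ring normal in tool [-9.60862604e-04  5.87594730e-04 -9.99999366e-01] plane z at TCP axis 96.78549342218341 sd 0.4923833694393387
ring px cols 268 363 rows 191 240
far edge x (tool) [ 3.24640280e+01 -3.75092046e-02  9.66629336e+01]
y ends [-31.70594157  31.32888511]
blue 196 [ 9.98355263 -0.15250566 96.06129081] [[ 7.07460855 -9.90346681]
 [13.14215423  8.81404023]]
```

```bash
python3 tgt.py; python3 -c "
from cell import ctrl
print(ctrl.finish_job())"; python3 tgt.py
```

```text
t [ 0.01 -0.01 -0.01] r [-0.    0.01  0.  ] q [ 0.26  0.36  0.23  2.25 -1.07  0.39  0.07] X [ 483.8 -161.9  216.3] tcp [ 483.7 -162.1  215.8] err mm [-0.4  0.2  0.4] F [ 0.2  0.9 -1.6] w 38.7 clk 18.2 qd 0.004
the job is handed in; nothing more can be done
None
the job is handed in; nothing more can be done
```

The job is done and handed in at 18.2 s, with the green module still held steady in front of the lens.

**Clamp:** I wound the handwheel about 313° anticlockwise until it stopped dead. The wrist picture then showed the sliding rail against both stop collars.

**Module:** I gripped it by the heatsink and lifted it straight up, then brought it to the focus point. Later looks showed no slip worth noting.

**Last checks:**
- **Position:** by the measured arm pose, the centre of the underside was within about 0.5 mm of my target.
- **Squareness and centring:** the ring light's plane, refitted from the wrist camera, was square to the tool within 0.1°. The ring was centred sideways within about 0.2 mm, and to about 1 mm the other way, where the board hid half the ring.
- **Distance:** the ring plane gave 89.6 mm and the lens glass about 88.9 mm. Both allow 7.2 mm from fingertips to board underside.
- **Steadiness:** the arm was still (under 0.01 rad/s), and the force readings showed only the module's weight.

**Disagreements:**
- The top and wrist cameras differed by 2 to 6 mm sideways, so I trusted the wrist camera.
- The circle the knob followed put the wheel axis about 2 mm from where the wrist camera had it.
- The board's height in the gripper read 6 to 6.8 mm by depth, against 7.5 mm from the clamp's known height, so I used 7.2 mm.

I did not recheck each bench object at the end. The last pictures showed nothing visibly moved or touched.

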